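# Screw down the clip-on lid of the walnut jar

### The arm

A 6-joint arm with a two-finger parallel gripper is mounted at the origin on the work surface. World frame = base frame: x ahead of the robot, y to its left, z up, the work surface at z = 0. Lengths are in m, angles in degrees, forces in N, time in s.
With the tool pointing down it reaches from about 0.4 to 0.925 m from the base axis. Payload 12.5 kg.
Tool frame: the origin (TCP) lies between the finger pads; the fingertips stand 11 mm ahead of it and the grasp point (between the pads) lies 8 mm behind it (ctrl.finger_overhang is the distance from the TCP to the fingertips, in m); z points along the fingers, y is the direction in which the jaws open and shut (so a half turn about z gives the same grasp; the last joint's range is limited). The gripper opens to 95 mm and grips with 3 to 60 N. Pads are 20 mm wide; open, the fingers measure 119 mm over their backs; the gripper's body (75 mm by 180 mm) begins 59 mm behind the grasp point.
Start: joints at [62.475, 28.126, 89.318, -0, 62.55, -6.05], TCP at [0.229, 0.582, 0.226] pointing down, gripper open.
Joint ranges: [-177.58, 177.58], [-47.91, 125.51], [2.72, 160], [-65.01, 245.01], [3.68, 167.84], [-153.87, 153.87]. Speed limits (degrees/s): [127.2, 127.2, 159.86, 180, 180, 180].

### API

Orientations are given as a 3x3 rotation matrix whose columns are the frame's x, y, z axes.
In Python, from plant import ctrl gives the robot as it stands. The module is installed in compiled form; this text tells all that it offers.
- The arm moves only by the tool apply_moves, never from a script. Its argument "increments" is a list of rows, each a list of 3 entries, a list of its own where there are three numbers: the shift along the tool's x, y, z in m, then the turn about the tool's z in degrees, then the finger opening in m, from 0 to 0.0951. A call has 1 to 20 rows; each row is the pose to reach, as a shift and turn from the pose commanded when the call began, along the tool's axes at that moment; what a row does not reach only later rows make up. A row lasts 1/12 s, in which the tool goes at most 41.7 mm and 7.16 degrees, less where a joint would pass 70% of its speed; a pose out of reach is approached as far as the arm can. A call with a gripper value outside its range is refused whole. The fingers move at their own pace and stop on an object; "newtons" is the grip in N (left out, the last holds). Time passes only in rows, so rows that repeat a pose let the fingers close. It gives the time, the measured TCP pose, the force and the opening at its end, in the units of the state.
- ctrl.sense(): the state, without advancing time (a new reading comes with each control period).
- ctrl.read_camera(name): name is "scene" or "top" or "wrist"; returns the picture (400x640x3 uint8, blue, green, red); there is no depth.
- ctrl.get_calibration(name): a dict with "K" (3x3 intrinsics, pixels), "cam_to_world" (4x4, takes a point from camera to world coordinates). Camera axes: x right, y up, looking along -z (the intrinsics and any distortion apply to the point x, -y, -z); pixel columns grow to the right and rows downward; lengths in m; the calibration is good to about 2 mm. A picture is of the moment at which its call begins: read the wrist's pose just before it. get_calibration takes no time and is no camera call; for the wrist camera it gives the pose at the moment of the call.
- ctrl.hand_in(): hands the job in, once; it reports no verdict.
The state is a dict: "t": time; "q": joint angles; "dq": joint speeds; "effort": joint torques, N m; "tcp_pos": TCP position; "tool_rot": TCP orientation; "force": force on the tool from outside, world axes, zero at the start; "torque": the same for the moment, N m; "gripper_width": finger opening in m.
Only numpy, scipy, OpenCV 4.12 (cv2) and the standard library are available. Lean on these libraries where they do the work, as an engineer would, in place of code of your own. Each camera call takes 0.05 s, during which the arm holds its last target. There are 200 camera calls.

### The job

Close the big walnut jar: wind the wing screw on its clip-on bridge clockwise (seen from above), with repeated light fingertip pushes on its wings, until it is fully home and its pad is tight on the lid. Never take the screw between the fingers; do not shove, tip or lift the jar, and leave the stacked jars, funnel and tamper where they stand. Finish with the hand clear.

Things in the scene. Friction and masses are not known exactly. Their poses are not given: they have to be found in the camera images.
- jar: Big glass jar of walnuts, loose on the shelf, 2.5 to 4 kg, 168 mm across. Flat pine lid, 164 mm across, top 117 mm up. Origin: centre of the underside, z up. A steel bridge bar clipped over the lid runs along its x axis: 190 long, 22 wide, top 148 mm up, with a 24 mm wide boss to 156 mm. The vertical wing screw stands in the middle, on the jar's axis.
- keeper (a point): Inner end of the keeper, a fixed 6 mm round steel hook on the bridge bar: it rises at the jar's x = +62 mm to 208 mm (top 211 mm), then runs level inward over the wings to this point, x = +4 mm. The wings pass beneath it, but a fingertip pushing them cannot pass the jar's +x side: lift over it or push the other wing.
- wing_top (a point): Centre of the wing screw's top, on the jar's axis; turns and sinks with the screw. x runs along the wings, z up. Two flat upright steel wings in line, 84 mm over both tips, 7 mm thick, 24 mm tall (from this point down), hub 20 mm across between them. This point is 201 mm above the shelf at joint value 0, 184 mm when home (1.2 mm lower per rad).
- wing (a joint): Angle of the wing screw, rad, growing clockwise seen from above (tightening). At 0 the wings' x axis lies along the jar's x axis. Firm stop at 14.14 = home: pad on the lid, wings square across the bar. Starts 2.5 to 6.5 (1.2 to 1.9 turns to go). Turns stiffly (0.045 N m, 1.5 to 2 N at the wings), stays where it is left, no spring back.
- jar_low: Lower of two stacked small glass jars with brass caps, 82 mm across, 74 mm tall; origin under its centre. Loose bystander.
- jar_top: Upper small jar, standing on the lower one, 74 mm across, 70 mm tall (stack 144 mm); origin under its centre. Loose bystander.
- funnel: Grey plastic funnel standing mouth down, 104 mm across, 105 mm tall; origin at the centre of its mouth. Loose bystander.
- tamper: Turned pine tamper standing on its 58 mm wide foot, 150 mm tall; origin under its foot. Loose bystander.
Not all that is in view belongs to the job. There is more than one size of the jar; the job needs the smaller.

How it is judged (in metres and radians):
At the end, for the whole second after the job is handed in: The wing screw is within 0.24 rad of its stop (joint above 13.9), the jar stands upright and at rest within 25 mm of where it began, and the stacked jars, funnel and tamper stand upright within 30 mm of where they began (value of joint wing above 13.9 rad and distance of jar from where it was at the start of the episode below 0.025 m and angle between jar's own z axis and vertical below 0.05 rad and linear speed of jar below 0.02 m/s and distance of each of jar_low, jar_top, funnel, tamper from where it was at the start of the episode below 0.03 m and angle between each of jar_low, jar_top, funnel, tamper's own z axis and vertical below 0.1 rad); the robot touches nothing.
It fails at once if the jar is shoved or lifted more than 25 mm (distance of jar from where it was at the start of the episode above 0.025 m).
It fails at once if the jar is tipped by more than 0.12 rad (angle between jar's own z axis and vertical above 0.12 rad).
It fails at once if the wing screw is pushed with more than 25 N (contact force between the fingers and wing above 25 N).
It fails at once if the wing screw is taken between the fingers (the grasp point lies within 6 mm of the wings' mid-plane, on the wings, while the fingers press on them) (contact force between the fingers and wing above 0.5 N and y of the grasp point in the frame of wing_top between -0.006 and 0.006 m and x of the grasp point in the frame of wing_top between -0.045 and 0.045 m and z of the grasp point in the frame of wing_top between -0.03 and 0.03 m).
It fails at once if a stacked jar, the funnel or the tamper is moved or lifted more than 30 mm (distance of any of jar_low, jar_top, funnel, tamper from where it was at the start of the episode above 0.03 m).
It also fails if it takes over 56 s, if anything falls off the work surface, if the arm or the gripper's body presses on something with over 40 N, if the wrist force passes 120 N, or if a joint passes its speed limit or range.

## Working session

There is one attempt and no reset: what is moved stays moved. The work goes in short steps, Python scripts to look and compute and a tool call to move; the robot and the scene stay as the last step left them, time stands still between calls to the robot, and variables do not carry over. Pictures are saved under pics/ and viewed, about 8 in all and at most 12, crops included, and the job is handed in when it is done.

Besides the shell and the picture viewer there is one more tool, called after "Request:" as name(argument=value, ...), one argument or row to a line, values as JSON. apply_moves: Moves the arm, as the interface text tells. Its arguments: {"type":"object","properties":{"increments":{"type":"array","items":{"type":"array"}},"newtons":{"type":"number"}},"required":["increments"]}

```bash
mkdir -p pics
cat > h.py <<'E'
from plant import ctrl
import numpy as np, cv2
def snap(n,f,crop=None,s=1):
    cal=ctrl.get_calibration(n); im=ctrl.read_camera(n)
    np.savez('pics/'+f+'.npz',K=cal['K'],T=cal['cam_to_world'],im=im)
    o=im if crop is None else im[crop[1]:crop[3],crop[0]:crop[2]]
    cv2.imwrite('pics/'+f+'.png',cv2.resize(o,None,fx=s,fy=s,interpolation=cv2.INTER_CUBIC))
def load(f):
    d=np.load('pics/'+f+'.npz'); return d['K'],d['T'],d['im']
def ray(f,u,v,z):
    K,T,_=load(f); d=np.linalg.inv(K)@[u,v,1]; d=T[:3,:3]@[d[0],-d[1],-d[2]]; c=T[:3,3]
    return c+d*(z-c[2])/d[2]
def proj(f,p):
    K,T,_=load(f); c=T[:3,:3].T@(np.atleast_2d(p)-T[:3,3]).T; c[1:]*=-1; c=K@c; return (c[:2]/c[2]).T
E
python3 - <<'E'
from h import *
snap('scene','s1'); snap('top','t1')
for n in('s1','t1'): print(load(n)[0],load(n)[1].round(3))
s=ctrl.sense(); print(s); c=ctrl.get_calibration('wrist'); print(c)
E
```

```text
[[465.3576572    0.         325.47325225]
 [  0.         465.3576572  205.55275334]
 [  0.           0.           1.        ]] [[ 3.020e-01 -8.300e-01  4.690e-01  1.039e+00]
 [ 9.530e-01  2.620e-01 -1.490e-01 -1.770e-01]
 [ 1.000e-03  4.920e-01  8.710e-01  1.182e+00]
 [ 0.000e+00  0.000e+00  0.000e+00  1.000e+00]]
[[362.71620762   0.         319.81253007]
 [  0.         362.71620762 207.61056882]
 [  0.           0.           1.        ]] [[-0.027  0.996 -0.08   0.4  ]
 [-0.999 -0.025  0.024  0.007]
 [ 0.022  0.081  0.996  1.133]
 [ 0.     0.     0.     1.   ]]
{'t': 0.1, 'q': array([ 6.24766690e+01,  2.81611423e+01,  8.93468392e+01, -8.89016839e-04,
        6.25489286e+01, -6.05010958e+00]), 'dq': array([ 0.08503577, -0.13671651, -0.11227095,  0.14414961,  0.01098962,
       -0.05939536]), 'effort': array([ 2.79278531e-03, -6.13622618e+01, -2.58604842e+01,  6.94324938e-02,
        4.70584596e-02, -6.40596568e-05]), 'tcp_pos': array([0.22867555, 0.58144428, 0.22511408]), 'tool_rot': array([[-9.30591360e-01,  3.66059450e-01, -4.46788647e-04],
       [ 3.66059711e-01,  9.30590942e-01, -8.87216784e-04],
       [ 9.10033791e-05, -9.89187597e-04, -9.99999507e-01]]), 'force': array([-0.68320869, -1.01549115,  0.50983164]), 'torque': array([-0.0370032 ,  0.04699567,  0.06624331]), 'gripper_width': 0.09508891361832521}
{'K': array([[341.87300146,   0.        , 317.68188389],
       [  0.        , 341.87300146, 196.64809811],
       [  0.        ,   0.        ,   1.        ]]), 'cam_to_world': array([[ 3.65647618e-01, -9.04941472e-01, -2.17675796e-01,
         1.66270833e-01],
       [ 9.30753359e-01,  3.55523850e-01,  8.54457570e-02,
         6.05365739e-01],
       [ 6.55279503e-05, -2.33845516e-01,  9.72273763e-01,
         3.83543563e-01],
       [ 0.00000000e+00,  0.00000000e+00,  0.00000000e+00,
         1.00000000e+00]])}
```

View pics/s1.png

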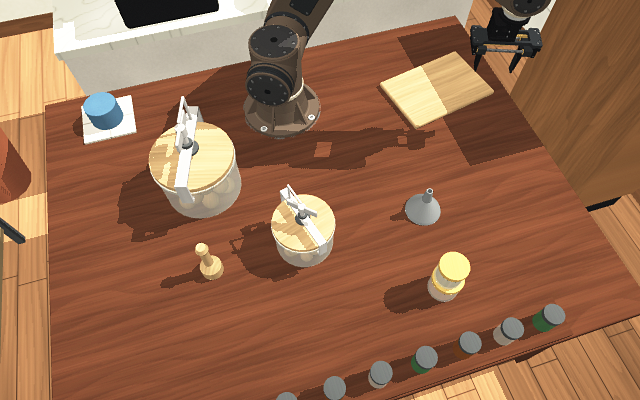

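View pics/t1.png

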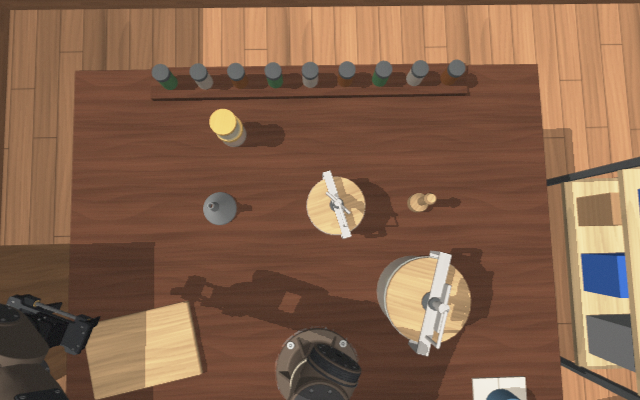

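Two candidate jars: the small one at scene (303,225) / top (336,206), the large one at scene (193,165) / top (428,300). The smaller should be the job; I'll check its lid diameter and enlarge it. Funnel at top (220,208), stack (225,125), tamper (420,203).

Run:
```python
from h import *
print('small lid', ray('t1',306.5,206,.117),ray('t1',366,206,.117), 'large', ray('t1',385,300,.117),ray('t1',470,300,.117))
for n,u,v,z in(('stack',223,121,.144),('funnel',220,208,.05),('tamperfoot',415,205,0)):print(n,ray('t1',u,v,z))
a=load('s1')[2][175:275,255:355]; b=load('t1')[2][160:250,290:380]
cv2.imwrite('pics/c1.png',np.hstack([cv2.resize(a,(400,400),interpolation=3),cv2.resize(b,(400,400),interpolation=3)]))
```

```text
small lid [0.48676289 0.01950139 0.117     ] [ 0.48263375 -0.14821046  0.117     ] large [ 0.22053038 -0.19130757  0.117     ] [ 0.21334312 -0.42852604  0.117     ]
stack [0.72677682 0.24506896 0.144     ]
funnel [0.49286803 0.27792803 0.05      ]
tamperfoot [ 0.49153718 -0.32126712  0.        ]
```

View pics/c1.png

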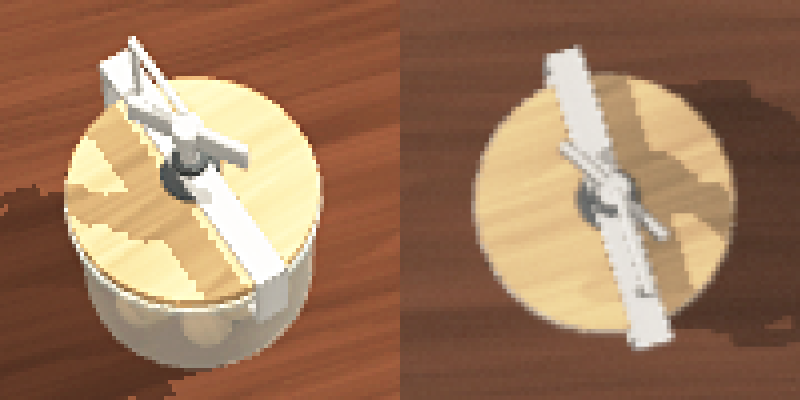

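Lid measures 0.168 m (large one 0.237 m), so the small jar is right. The keeper rises at the robot-side end of the bar (scene (288,185), top ≈(345,232)), so jar +x points toward the robot.

Run:
```python
from h import *
a=ray('t1',327.1,171.3,.148)[:2]; b=ray('t1',346.3,237.6,.148)[:2]
print('bar',a,b,np.linalg.norm(a-b),(a+b)/2); d=(b-a)/np.linalg.norm(b-a)
p=ray('t1',327.1,193.3,.185)[:2];q=ray('t1',349,213.6,.185)[:2]
print('wing',p,q,np.linalg.norm(p-q),(p+q)/2)
s=ctrl.sense();R=s['tool_rot']
c=(a+b)/2; tgt=c+0.05*d
print('jarx',d, 'turn',np.degrees(np.arctan2(d@R[:2,1],d@R[:2,0])))
print('shift',R.T@(np.r_[tgt,.32]-s['tcp_pos']))
```

```text
bar [ 0.5784524  -0.03973518] [ 0.3954431  -0.08672399] 0.18894536948201548 [ 0.48694775 -0.06322959]
wing [ 0.51315695 -0.03633422] [ 0.45816989 -0.092341  ] 0.07848780391194247 [ 0.48566342 -0.06433761]
jarx [-0.96858315 -0.24868994] turn -35.87280039049273
shift [-0.43581039 -0.53477792 -0.09439663]
```

Request:
apply_moves(
  increments=[
    [[0, 0, -0.04], 0, 0.095],
    [[0, 0, -0.08], 0, 0.095],
    [[-0.026, -0.031, -0.094], -4, 0],
    [[-0.051, -0.063, -0.094], -8, 0],
    [[-0.077, -0.094, -0.094], -12, 0],
    [[-0.103, -0.126, -0.094], -16, 0],
    [[-0.128, -0.157, -0.094], -20, 0],
    [[-0.154, -0.189, -0.094], -24, 0],
    [[-0.18, -0.22, -0.094], -28, 0],
    [[-0.205, -0.252, -0.094], -32, 0],
    [[-0.231, -0.283, -0.094], -36, 0],
    [[-0.256, -0.315, -0.094], -36, 0],
    [[-0.282, -0.346, -0.094], -36, 0],
    [[-0.308, -0.378, -0.094], -36, 0],
    [[-0.333, -0.409, -0.094], -36, 0],
    [[-0.359, -0.441, -0.094], -36, 0],
    [[-0.385, -0.472, -0.094], -36, 0],
    [[-0.41, -0.503, -0.094], -36, 0],
    [[-0.436, -0.535, -0.094], -36, 0],
    [[-0.436, -0.535, -0.094], -36, 0],
  ],
  newtons=20,
)

```text
t: 1.77
tcp_pos: [0.4401, -0.0812, 0.3191]
tool_rot: [[-0.969, -0.246, -0.0], [-0.246, 0.969, -0.001], [0.0, -0.001, -1.0]]
force: [-0.7, -0.1, -1.3]
gripper_width: 0.0004
```

Run:
```python
from h import *
s=ctrl.sense(); print(s['tcp_pos'],s['tool_rot'].round(4),s['q'].round(1),s['force'],s['gripper_width'])
snap('wrist','w1')
```

```text
[ 0.44014903 -0.08122765  0.31914002] [[-9.691e-01 -2.465e-01 -1.000e-04]
 [-2.465e-01  9.691e-01 -1.000e-03]
 [ 3.000e-04 -1.000e-03 -1.000e+00]] [-1.890e+01  7.800e+00  1.048e+02 -1.000e-01  6.730e+01 -1.231e+02] [-0.71993128 -0.09130128 -1.29773369] 0.00036090661564560365
```

View pics/w1.png

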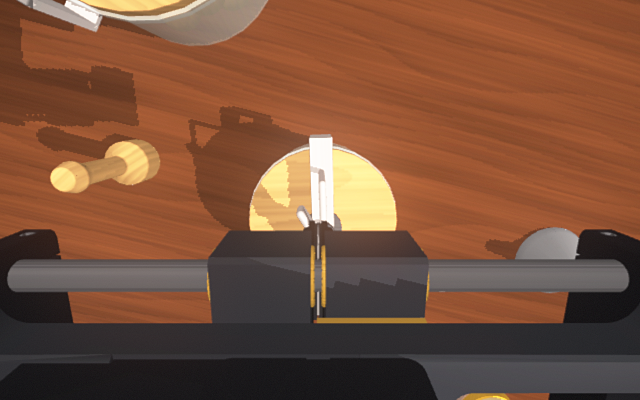

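The view shows the jar with bar upright at column ~320 (yaw aligned), keeper at (318,170), but the gripper hides the screw. Shift outward to see it.

Request:
apply_moves(
  increments=[
    [[-0.04, 0, 0], 0, 0],
    [[-0.08, 0, 0], 0, 0],
    [[-0.12, 0, 0], 0, 0],
    [[-0.12, 0, 0], 0, 0],
    [[-0.12, 0, 0], 0, 0],
  ],
)

```text
t: 2.23
tcp_pos: [0.5553, -0.0441, 0.3184]
tool_rot: [[-0.967, -0.253, -0.002], [-0.253, 0.967, 0.001], [0.002, 0.001, -1.0]]
force: [-0.7, -0.8, -0.4]
gripper_width: 0.0004
```

Run:
```python
from h import *
s=ctrl.sense(); print(s['tcp_pos'],s['force'])
snap('wrist','w2',(220,0,420,200),3)
```

```text
[ 0.55534859 -0.0441049   0.31841751] [-0.66237542 -0.80494773 -0.44877214]
```

View pics/w2.png

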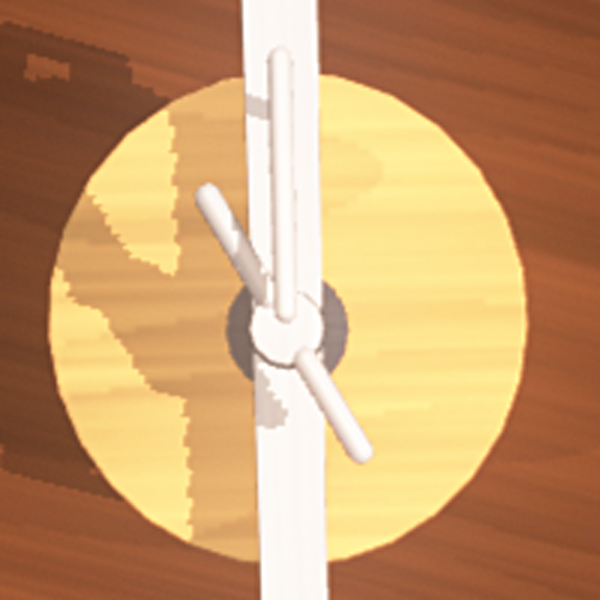

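Wing tips at full-image (289,64.3) and (340.7,150.7), hub (315.7,109.3); wings lie ~31° short of the keeper line (joint ≈ 2.6 or 5.74).

Run:
```python
from h import *
for z in(.194,.198):
    p,q,c=[ray('w2',u,v,z)[:2] for u,v in((289,64.3),(340.7,150.7),(315.7,109.3))]
    print(z,np.linalg.norm(p-q),(p+q)/2,c)
for z in (.117,):
    l,r=ray('w2',220+49/3,110,z),ray('w2',220+526/3,110,z); print('lid',l,r,(l+r)/2)
a,b=ray('w2',220+281/3,0,.148),ray('w2',220+293/3,195,.148); d=(a-b)[:2]; d/=np.linalg.norm(d);print('jarx',d)
s=ctrl.sense();R=s['tool_rot']
c=ray('w2',315.7,109.3,.196)
print('hub in tool',R.T@(c-s['tcp_pos']),'yaw err',np.degrees(np.arctan2(d@R[:2,1],d@R[:2,0])))
t=(q-p);print('wing angle in tool',np.degrees(np.arctan2(t@R[:2,1],t@R[:2,0])))
```

```text
0.194 0.07874364019367587 [ 0.48646529 -0.06313005] [ 0.4868666  -0.06293417]
0.198 0.07763043819640875 [ 0.48652645 -0.06309831] [ 0.48692209 -0.06290519]
lid [ 0.50699537 -0.14163989  0.117     ] [0.46585236 0.01534368 0.117     ] [ 0.48642386 -0.0631481   0.117     ]
jarx [-0.96208478 -0.27275057]
hub in tool [ 0.06973723 -0.0008705   0.12298871] yaw err -1.2035034672335814
wing angle in tool 148.29278953718983
```

Request:
apply_moves(
  increments=[
    [[0.031, 0.016, 0], -1, 0],
    [[0.0615, 0.033, 0.01], -1, 0],
    [[0.0615, 0.033, 0.04], -1, 0],
    [[0.0615, 0.033, 0.07], -1, 0],
    [[0.0615, 0.033, 0.095], -1, 0],
    [[0.0615, 0.033, 0.115], -1, 0],
    [[0.0615, 0.033, 0.129], -1, 0],
    [[0.0615, 0.033, 0.129], -1, 0],
    [[0.0615, 0.033, 0.129], -1, 0],
  ],
)

```text
t: 3.03
tcp_pos: [0.4861, -0.0291, 0.1911]
tool_rot: [[-0.964, -0.268, -0.001], [-0.268, 0.964, 0.0], [0.0, 0.0, -1.0]]
force: [0.6, -0.4, -0.6]
gripper_width: 0.0003
```

```bash
cat >> h.py <<'E'
HUB=np.array([.4865,-.0631])
def polar():
    s=ctrl.sense();R=s['tool_rot'];d=R[:2,:2].T@(s['tcp_pos'][:2]-HUB)
    print('t',s['t'],'rel hub mm',(d*1e3).round(1),'r',round(np.hypot(*d)*1e3,1),'ang',np.degrees(np.arctan2(d[1],d[0])).round(1),'z',s['tcp_pos'][2].round(4),'F',s['force'].round(1),'yaw',np.degrees(np.arctan2(R[1,0],R[0,0])).round(1))
    return d
def arc(a0,a1,n,d,r=.035,dz=0):
    print([[[round(float(r*np.cos(a)-d[0]),4),round(float(r*np.sin(a)-d[1]),4),dz],0,0] for a in np.radians(np.linspace(a0,a1,n+1)[1:])])
E
python3 - <<'E'
from h import *
d=polar(); snap('wrist','w3',(220,0,420,200),3)
arc(104,214,20,d)
E
```

```text
t 3.0333 rel hub mm [-8.7 32.9] r 34.0 ang 104.9 z 0.1911 F [ 0.6 -0.4 -0.6] yaw -164.5
[[[-0.0029, 0.0001, 0], 0, 0], [[-0.006, -0.0012, 0], 0, 0], [[-0.009, -0.0027, 0], 0, 0], [[-0.0118, -0.0046, 0], 0, 0], [[-0.0144, -0.0067, 0], 0, 0], [[-0.0169, -0.009, 0], 0, 0], [[-0.019, -0.0116, 0], 0, 0], [[-0.0209, -0.0143, 0], 0, 0], [[-0.0226, -0.0173, 0], 0, 0], [[-0.0239, -0.0203, 0], 0, 0], [[-0.025, -0.0235, 0], 0, 0], [[-0.0257, -0.0268, 0], 0, 0], [[-0.0261, -0.0301, 0], 0, 0], [[-0.0262, -0.0335, 0], 0, 0], [[-0.026, -0.0369, 0], 0, 0], [[-0.0255, -0.0402, 0], 0, 0], [[-0.0246, -0.0434, 0], 0, 0], [[-0.0235, -0.0466, 0], 0, 0], [[-0.022, -0.0496, 0], 0, 0], [[-0.0203, -0.0525, 0], 0, 0]]
```

Request:
apply_moves(
  increments=[
    [[-0.003, 0, 0], 0, 0],
    [[-0.006, -0.001, 0], 0, 0],
    [[-0.009, -0.003, 0], 0, 0],
    [[-0.012, -0.0045, 0], 0, 0],
    [[-0.0145, -0.0065, 0], 0, 0],
    [[-0.017, -0.009, 0], 0, 0],
    [[-0.019, -0.0115, 0], 0, 0],
    [[-0.021, -0.0145, 0], 0, 0],
    [[-0.0225, -0.0175, 0], 0, 0],
    [[-0.024, -0.0205, 0], 0, 0],
    [[-0.025, -0.0235, 0], 0, 0],
    [[-0.0255, -0.027, 0], 0, 0],
    [[-0.026, -0.03, 0], 0, 0],
    [[-0.026, -0.0335, 0], 0, 0],
    [[-0.026, -0.037, 0], 0, 0],
    [[-0.0255, -0.04, 0], 0, 0],
    [[-0.0245, -0.0435, 0], 0, 0],
    [[-0.0235, -0.0465, 0], 0, 0],
    [[-0.022, -0.0495, 0], 0, 0],
    [[-0.0205, -0.0525, 0], 0, 0],
  ],
)

```text
t: 4.75
tcp_pos: [0.5209, -0.0747, 0.1907]
tool_rot: [[-0.964, -0.268, 0.0], [-0.268, 0.964, -0.0], [-0.0, -0.0, -1.0]]
force: [-0.4, 1.7, 0.2]
gripper_width: 0.0001
```

Run:
```python
from h import *
d=polar(); snap('wrist','w4'); snap('top','t2'); snap('scene','s2')
a=load('w4')[2][0:220,200:440]; b=load('s2')[2][175:275,255:355]; c=load('t2')[2][160:250,290:380]
f=lambda i:cv2.resize(i,(400,400),interpolation=3)
cv2.imwrite('pics/c2.png',np.hstack([f(b),f(c)]))
arc(214,324,20,d)
```

```text
t 4.75 rel hub mm [-30.  -20.4] r 36.3 ang -145.8 z 0.1907 F [-0.4  1.7  0.2] yaw -164.5
[[[0.003, -0.0019, 0], 0, 0], [[0.0052, -0.0044, 0], 0, 0], [[0.0077, -0.0066, 0], 0, 0], [[0.0104, -0.0086, 0], 0, 0], [[0.0133, -0.0104, 0], 0, 0], [[0.0163, -0.0118, 0], 0, 0], [[0.0195, -0.013, 0], 0, 0], [[0.0227, -0.0139, 0], 0, 0], [[0.026, -0.0144, 0], 0, 0], [[0.0294, -0.0146, 0], 0, 0], [[0.0327, -0.0145, 0], 0, 0], [[0.0361, -0.0141, 0], 0, 0], [[0.0394, -0.0134, 0], 0, 0], [[0.0425, -0.0123, 0], 0, 0], [[0.0456, -0.011, 0], 0, 0], [[0.0485, -0.0093, 0], 0, 0], [[0.0513, -0.0074, 0], 0, 0], [[0.0539, -0.0052, 0], 0, 0], [[0.0562, -0.0028, 0], 0, 0], [[0.0583, -0.0002, 0], 0, 0]]
```

View pics/c2.png

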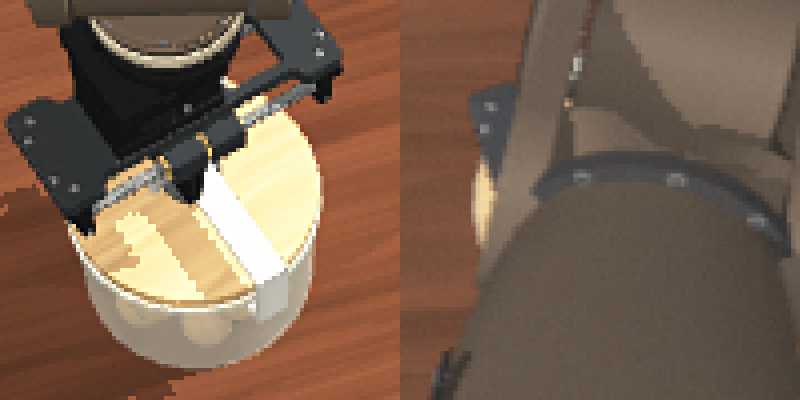

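Jar in place, arm's arc pushing with ~1.7 N. (Top view is hidden by the arm.) Continue the stroke.

Request:
apply_moves(
  increments=[
    [[0.0025, -0.0025, 0], 0, 0],
    [[0.005, -0.0045, 0], 0, 0],
    [[0.0075, -0.0065, 0], 0, 0],
    [[0.0105, -0.0085, 0], 0, 0],
    [[0.0135, -0.0105, 0], 0, 0],
    [[0.0165, -0.012, 0], 0, 0],
    [[0.0195, -0.013, 0], 0, 0],
    [[0.0225, -0.014, 0], 0, 0],
    [[0.026, -0.0145, 0], 0, 0],
    [[0.0295, -0.0145, 0], 0, 0],
    [[0.0325, -0.0145, 0], 0, 0],
    [[0.036, -0.014, 0], 0, 0],
    [[0.0395, -0.0135, 0], 0, 0],
    [[0.0425, -0.0125, 0], 0, 0],
    [[0.0455, -0.011, 0], 0, 0],
    [[0.0485, -0.0095, 0], 0, 0],
    [[0.0515, -0.0075, 0], 0, 0],
    [[0.054, -0.005, 0], 0, 0],
    [[0.056, -0.003, 0], 0, 0],
    [[0.058, -0.001, 0], 0, 0],
  ],
)

```text
t: 6.57
tcp_pos: [0.4649, -0.0906, 0.1906]
tool_rot: [[-0.963, -0.268, -0.0], [-0.268, 0.963, 0.0], [0.0, 0.0, -1.0]]
force: [1.7, -0.0, 0.5]
gripper_width: 0.0003
```

Run:
```python
from h import *
d=polar()
for a in (120,125,130): print(a, (35*np.cos(np.radians(a))-d[0]*1e3).round(1),(35*np.sin(np.radians(a))-d[1]*1e3).round(1))
```

```text
t 6.5667 rel hub mm [ 28.2 -20.7] r 35.0 ang -36.3 z 0.1906 F [ 1.7 -0.   0.5] yaw -164.5
120 -45.7 51.1
125 -48.3 49.4
130 -50.7 47.6
```

Request:
apply_moves(
  increments=[
    [[0.0, -0.004, 0], 0, 0],
    [[0.0, -0.004, -0.03], 0, 0],
    [[0, -0.004, -0.06], 0, 0],
    [[-0.03, 0.01, -0.09], 0, 0],
    [[-0.06, 0.021, -0.12], 0, 0],
    [[-0.098, 0.021, -0.128], 0, 0],
    [[-0.098, 0.021, -0.128], 0, 0],
    [[-0.098, 0.021, -0.128], 0, 0],
  ],
)

```text
t: 7.23
tcp_pos: [0.555, -0.0439, 0.3184]
tool_rot: [[-0.963, -0.269, -0.0], [-0.269, 0.963, 0.0], [0.0, 0.0, -1.0]]
force: [-0.4, 0.6, -0.6]
gripper_width: 0.0006
```

Run:
```python
from h import *
d=polar(); snap('wrist','w5',(220,0,420,200),3)
```

```text
t 7.2333 rel hub mm [-71.2   0.1] r 71.2 ang 179.9 z 0.3184 F [-0.4  0.6 -0.6] yaw -164.4
```

View pics/w5.png

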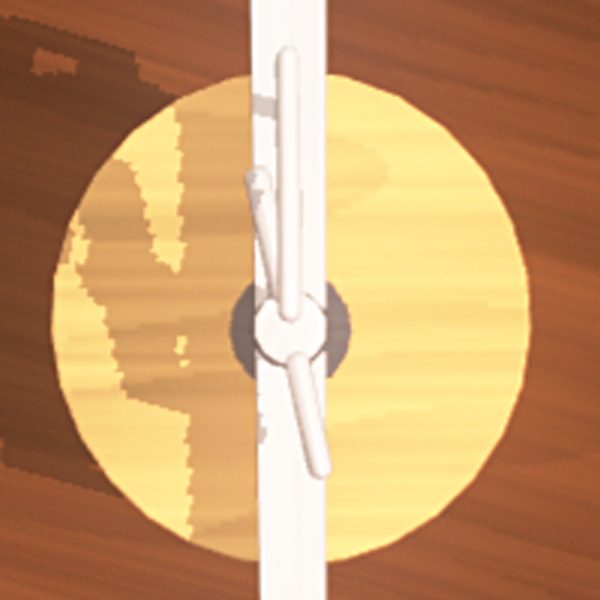

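Screw advanced ~200° (wings now ≈ -12°/168°; tips at crop (257,178),(318,470)), jar unmoved. Second stroke on the other wing.

Run:
```python
from h import *
arc(122,200,14,np.array([-.0712,.0001]),dz=.133)
arc(200,324,20,.035*np.array([np.cos(np.radians(200)),np.sin(np.radians(200))]))
```

```text
[[[0.0499, 0.0276, 0.133], 0, 0], [[0.0473, 0.0254, 0.133], 0, 0], [[0.0449, 0.023, 0.133], 0, 0], [[0.0428, 0.0203, 0.133], 0, 0], [[0.0409, 0.0175, 0.133], 0, 0], [[0.0394, 0.0145, 0.133], 0, 0], [[0.0381, 0.0113, 0.133], 0, 0], [[0.0372, 0.008, 0.133], 0, 0], [[0.0365, 0.0047, 0.133], 0, 0], [[0.0362, 0.0013, 0.133], 0, 0], [[0.0363, -0.0021, 0.133], 0, 0], [[0.0366, -0.0055, 0.133], 0, 0], [[0.0373, -0.0088, 0.133], 0, 0], [[0.0383, -0.0121, 0.133], 0, 0]]
[[[0.0015, -0.0035, 0], 0, 0], [[0.0033, -0.0068, 0], 0, 0], [[0.0055, -0.0099, 0], 0, 0], [[0.0081, -0.0127, 0], 0, 0], [[0.0109, -0.0152, 0], 0, 0], [[0.0139, -0.0174, 0], 0, 0], [[0.0172, -0.0193, 0], 0, 0], [[0.0207, -0.0208, 0], 0, 0], [[0.0243, -0.022, 0], 0, 0], [[0.028, -0.0227, 0], 0, 0], [[0.0318, -0.023, 0], 0, 0], [[0.0356, -0.0229, 0], 0, 0], [[0.0393, -0.0224, 0], 0, 0], [[0.043, -0.0215, 0], 0, 0], [[0.0466, -0.0202, 0], 0, 0], [[0.05, -0.0186, 0], 0, 0], [[0.0532, -0.0166, 0], 0, 0], [[0.0561, -0.0142, 0], 0, 0], [[0.0588, -0.0115, 0], 0, 0], [[0.0612, -0.0086, 0], 0, 0]]
```

Request:
apply_moves(
  increments=[
    [[0.027, 0.03, 0], 0, 0],
    [[0.0525, 0.03, 0.02], 0, 0],
    [[0.0525, 0.03, 0.05], 0, 0],
    [[0.0525, 0.03, 0.08], 0, 0],
    [[0.0525, 0.03, 0.11], 0, 0],
    [[0.0525, 0.03, 0.133], 0, 0],
    [[0.0525, 0.03, 0.133], 0, 0],
    [[0.05, 0.0275, 0.133], 0, 0],
    [[0.0475, 0.0255, 0.133], 0, 0],
    [[0.045, 0.023, 0.133], 0, 0],
    [[0.043, 0.0205, 0.133], 0, 0],
    [[0.041, 0.0175, 0.133], 0, 0],
    [[0.0395, 0.0145, 0.133], 0, 0],
    [[0.038, 0.0115, 0.133], 0, 0],
    [[0.037, 0.008, 0.133], 0, 0],
    [[0.0365, 0.0045, 0.133], 0, 0],
    [[0.036, 0.0015, 0.133], 0, 0],
    [[0.0365, -0.002, 0.133], 0, 0],
    [[0.037, -0.0055, 0.133], 0, 0],
    [[0.038, -0.0105, 0.133], 0, 0],
  ],
)

```text
t: 8.95
tcp_pos: [0.5203, -0.0649, 0.1856]
tool_rot: [[-0.963, -0.268, 0.0], [-0.268, 0.963, 0.0], [-0.0, 0.0, -1.0]]
force: [0.6, 2.2, -0.0]
gripper_width: 0.0001
```

Request:
apply_moves(
  increments=[
    [[0.0015, -0.0045, 0], 0, 0],
    [[0.0035, -0.008, 0], 0, 0],
    [[0.0055, -0.011, 0], 0, 0],
    [[0.008, -0.014, 0], 0, 0],
    [[0.011, -0.0165, 0], 0, 0],
    [[0.014, -0.019, 0], 0, 0],
    [[0.017, -0.0205, 0], 0, 0],
    [[0.0205, -0.0225, 0], 0, 0],
    [[0.0245, -0.0235, 0], 0, 0],
    [[0.028, -0.024, 0], 0, 0],
    [[0.032, -0.0245, 0], 0, 0],
    [[0.0355, -0.0245, 0], 0, 0],
    [[0.0395, -0.024, 0], 0, 0],
    [[0.043, -0.023, 0], 0, 0],
    [[0.0465, -0.0215, 0], 0, 0],
    [[0.05, -0.02, 0], 0, 0],
    [[0.053, -0.018, 0], 0, 0],
    [[0.056, -0.016, 0], 0, 0],
    [[0.059, -0.013, 0], 0, 0],
    [[0.061, -0.0105, 0], 0, 0],
  ],
)

```text
t: 10.62
tcp_pos: [0.4637, -0.0909, 0.1856]
tool_rot: [[-0.963, -0.268, -0.0], [-0.268, 0.963, 0.0], [0.0, 0.0, -1.0]]
force: [0.7, -0.6, -0.3]
gripper_width: 0.0002
```

Run:
```python
from h import *
d=polar()
```

```text
t 10.6167 rel hub mm [ 29.4 -20.7] r 35.9 ang -35.1 z 0.1856 F [ 0.7 -0.6 -0.3] yaw -164.5
```

Request:
apply_moves(
  increments=[
    [[0, -0.004, 0], 0, 0],
    [[0, -0.004, -0.035], 0, 0],
    [[0, -0.004, -0.07], 0, 0],
    [[-0.024, 0.025, -0.075], 0, 0],
    [[-0.048, 0.0505, -0.075], 0, 0],
    [[-0.048, 0.0505, -0.065], 0, 0],
    [[-0.048, 0.0505, -0.035], 0, 0],
    [[-0.048, 0.0505, -0.01], 0, 0],
    [[-0.048, 0.0505, 0.004], 0, 0],
    [[-0.048, 0.0505, 0.004], 0, 0],
    [[-0.05, 0.0485, 0.004], 0, 0],
    [[-0.0525, 0.0465, 0.004], 0, 0],
    [[-0.055, 0.044, 0.004], 0, 0],
    [[-0.057, 0.0415, 0.004], 0, 0],
    [[-0.059, 0.0385, 0.004], 0, 0],
    [[-0.0605, 0.0355, 0.004], 0, 0],
    [[-0.062, 0.0325, 0.004], 0, 0],
    [[-0.063, 0.029, 0.004], 0, 0],
    [[-0.0635, 0.0255, 0.004], 0, 0],
    [[-0.064, 0.0225, 0.004], 0, 0],
  ],
)

```text
t: 12.28
tcp_pos: [0.5199, -0.0525, 0.1815]
tool_rot: [[-0.964, -0.268, -0.0], [-0.268, 0.964, 0.0], [0.0, 0.0, -1.0]]
force: [-1.2, 1.6, -0.0]
gripper_width: 0.0004
```

Run:
```python
from h import *
d=polar()
arc(178,230,12,d)
```

```text
t 12.2833 rel hub mm [-35.    1.3] r 35.0 ang 177.9 z 0.1815 F [-1.2  1.6 -0. ] yaw -164.5
[[[0.0001, -0.0027, 0], 0, 0], [[0.0003, -0.0054, 0], 0, 0], [[0.0007, -0.008, 0], 0, 0], [[0.0013, -0.0106, 0], 0, 0], [[0.0021, -0.0131, 0], 0, 0], [[0.003, -0.0155, 0], 0, 0], [[0.0042, -0.0179, 0], 0, 0], [[0.0056, -0.0202, 0], 0, 0], [[0.0071, -0.0224, 0], 0, 0], [[0.0087, -0.0244, 0], 0, 0], [[0.0106, -0.0263, 0], 0, 0], [[0.0125, -0.0281, 0], 0, 0]]
```

Request:
apply_moves(
  increments=[
    [[0, -0.0025, 0], 0, 0],
    [[0.0005, -0.0055, 0], 0, 0],
    [[0.0005, -0.008, 0], 0, 0],
    [[0.0015, -0.0105, 0], 0, 0],
    [[0.002, -0.013, 0], 0, 0],
    [[0.003, -0.0155, 0], 0, 0],
    [[0.004, -0.018, 0], 0, 0],
    [[0.0055, -0.02, 0], 0, 0],
    [[0.007, -0.0225, 0], 0, 0],
    [[0.0085, -0.0245, 0], 0, 0],
    [[0.0105, -0.0265, 0], 0, 0],
    [[0.012, -0.028, 0], 0, 0],
    [[0.012, -0.028, 0], 0, 0],
  ],
)

```text
t: 13.37
tcp_pos: [0.5157, -0.0828, 0.1817]
tool_rot: [[-0.964, -0.267, 0.0], [-0.267, 0.964, -0.0], [-0.0, -0.0, -1.0]]
force: [-0.7, 0.9, 0.0]
gripper_width: 0.0007
```

Run:
```python
from h import *
d=polar()
arc(228,264,12,d)
```

```text
t 13.3667 rel hub mm [-22.8 -26.8] r 35.2 ang -130.4 z 0.1817 F [-0.7  0.9  0. ] yaw -164.5
[[[0.0008, -0.0004, 0], 0, 0], [[0.0023, -0.0015, 0], 0, 0], [[0.0038, -0.0025, 0], 0, 0], [[0.0053, -0.0035, 0], 0, 0], [[0.0069, -0.0044, 0], 0, 0], [[0.0086, -0.0051, 0], 0, 0], [[0.0103, -0.0059, 0], 0, 0], [[0.012, -0.0065, 0], 0, 0], [[0.0138, -0.007, 0], 0, 0], [[0.0155, -0.0074, 0], 0, 0], [[0.0173, -0.0077, 0], 0, 0], [[0.0192, -0.008, 0], 0, 0]]
```

Request:
apply_moves(
  increments=[
    [[0.001, -0.0005, 0], 0, 0],
    [[0.002, -0.0015, 0], 0, 0],
    [[0.003, -0.002, 0], 0, 0],
    [[0.004, -0.0025, 0], 0, 0],
    [[0.005, -0.003, 0], 0, 0],
    [[0.005, -0.003, 0], 0, 0],
  ],
)

```text
t: 13.87
tcp_pos: [0.5117, -0.0868, 0.1816]
tool_rot: [[-0.964, -0.268, 0.0], [-0.268, 0.964, 0.0], [-0.0, 0.0, -1.0]]
force: [0.3, 1.1, -1.0]
gripper_width: 0.0006
```

Request:
apply_moves(
  increments=[
    [[0.001, -0.0005, 0], 0, 0],
    [[0.002, -0.001, 0], 0, 0],
    [[0.003, -0.0015, 0], 0, 0],
    [[0.003, -0.0015, 0], 0, 0],
  ],
)

```text
t: 14.2
tcp_pos: [0.5092, -0.089, 0.1816]
tool_rot: [[-0.964, -0.268, 0.0], [-0.268, 0.964, 0.0], [-0.0, 0.0, -1.0]]
force: [0.4, 1.5, -0.6]
gripper_width: 0.0004
```

Run:
```python
from h import *
d=polar()
```

```text
t 14.2 rel hub mm [-15.  -31.1] r 34.5 ang -115.8 z 0.1816 F [ 0.4  1.5 -0.6] yaw -164.5
```

Request:
apply_moves(
  increments=[
    [[0.001, -0.0005, 0], 0, 0],
    [[0.002, -0.001, 0], 0, 0],
    [[0.003, -0.0015, 0], 0, 0],
    [[0.003, -0.0015, 0], 0, 0],
  ],
)

```text
t: 14.53
tcp_pos: [0.5067, -0.0913, 0.1816]
tool_rot: [[-0.964, -0.268, 0.0], [-0.268, 0.964, 0.0], [-0.0, 0.0, -1.0]]
force: [1.0, 1.3, -0.3]
gripper_width: 0.0005
```

Request:
apply_moves(
  increments=[
    [[0.001, -0.0005, 0], 0, 0],
    [[0.002, -0.0005, 0], 0, 0],
    [[0.003, -0.001, 0], 0, 0],
    [[0.003, -0.001, 0], 0, 0],
  ],
)

```text
t: 14.87
tcp_pos: [0.5041, -0.0931, 0.1817]
tool_rot: [[-0.964, -0.268, 0.0], [-0.268, 0.964, -0.0], [-0.0, -0.0, -1.0]]
force: [1.5, 1.6, 0.3]
gripper_width: 0.0003
```

Run:
```python
from h import *
d=polar(); 
snap('wrist','w6',(200,0,440,180),3)
```

```text
t 14.8667 rel hub mm [ -8.9 -33.6] r 34.7 ang -104.9 z 0.1817 F [1.5 1.6 0.3] yaw -164.5
```

View pics/w6.png

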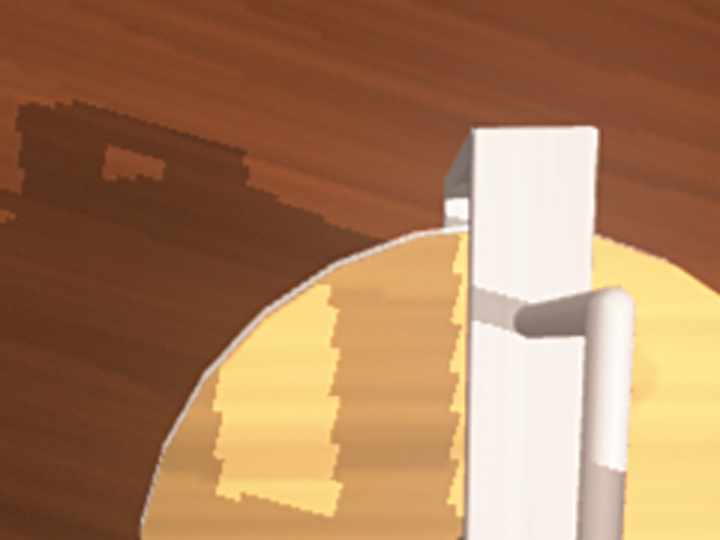

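Past the possible stop angle at only ~2 N, so the start was joint ≈2.6 and a half turn more remains. Continue, gently first.

Request:
apply_moves(
  increments=[
    [[0.0015, -0.0005, 0], 0, 0],
    [[0.003, -0.0005, 0], 0, 0],
    [[0.0045, -0.001, 0], 0, 0],
    [[0.006, -0.001, 0], 0, 0],
  ],
)

```text
t: 15.25
tcp_pos: [0.4986, -0.0956, 0.1816]
tool_rot: [[-0.963, -0.268, 0.0], [-0.268, 0.963, -0.0], [-0.0, -0.0, -1.0]]
force: [1.7, 0.9, 0.4]
gripper_width: 0.0005
```

Run:
```python
from h import *
d=polar(); arc(265,324,15,d)
```

```text
t 15.25 rel hub mm [ -2.9 -34.6] r 34.7 ang -94.9 z 0.1816 F [1.7 0.9 0.4] yaw -164.5
[[[0.0023, -0.0004, 0], 0, 0], [[0.0047, -0.0004, 0], 0, 0], [[0.0071, -0.0002, 0], 0, 0], [[0.0095, 0.0002, 0], 0, 0], [[0.0118, 0.0007, 0], 0, 0], [[0.0141, 0.0014, 0], 0, 0], [[0.0164, 0.0023, 0], 0, 0], [[0.0185, 0.0033, 0], 0, 0], [[0.0207, 0.0044, 0], 0, 0], [[0.0227, 0.0057, 0], 0, 0], [[0.0246, 0.0071, 0], 0, 0], [[0.0265, 0.0087, 0], 0, 0], [[0.0282, 0.0103, 0], 0, 0], [[0.0298, 0.0121, 0], 0, 0], [[0.0313, 0.014, 0], 0, 0]]
```

Request:
apply_moves(
  increments=[
    [[0.0025, -0.0005, 0], 0, 0],
    [[0.0045, -0.0005, 0], 0, 0],
    [[0.007, 0, 0], 0, 0],
    [[0.0095, 0, 0], 0, 0],
    [[0.012, 0.0005, 0], 0, 0],
    [[0.014, 0.0015, 0], 0, 0],
    [[0.0165, 0.0025, 0], 0, 0],
    [[0.0185, 0.0035, 0], 0, 0],
    [[0.0205, 0.0045, 0], 0, 0],
    [[0.0225, 0.0055, 0], 0, 0],
    [[0.0245, 0.007, 0], 0, 0],
    [[0.0265, 0.0085, 0], 0, 0],
    [[0.028, 0.0105, 0], 0, 0],
    [[0.03, 0.012, 0], 0, 0],
    [[0.031, 0.0135, 0], 0, 0],
    [[0.031, 0.0135, 0], 0, 0],
    [[0.031, 0.0095, 0], 0, 0],
    [[0.031, 0.0095, -0.035], 0, 0],
    [[0.031, 0.0095, -0.07], 0, 0],
    [[0.031, 0.0095, -0.08], 0, 0],
  ],
)

```text
t: 16.92
tcp_pos: [0.4674, -0.0953, 0.2656]
tool_rot: [[-0.964, -0.268, 0.004], [-0.268, 0.964, -0.001], [-0.004, -0.003, -1.0]]
force: [0.7, -0.8, 0.9]
gripper_width: 0.0004
```

Request:
apply_moves(
  increments=[
    [[-0.035, 0.01, -0.03], 0, 0],
    [[-0.07, 0.025, -0.057], 0, 0],
    [[-0.099, 0.025, -0.057], 0, 0],
    [[-0.099, 0.025, -0.057], 0, 0],
    [[-0.099, 0.025, -0.057], 0, 0],
  ],
)

```text
t: 17.33
tcp_pos: [0.5558, -0.0436, 0.3181]
tool_rot: [[-0.963, -0.269, -0.001], [-0.269, 0.963, 0.0], [0.001, 0.0, -1.0]]
force: [-0.5, -0.1, -0.4]
gripper_width: 0.0005
```

Run:
```python
from h import *
d=polar(); snap('wrist','w7',(220,0,420,200),3)
```

```text
t 17.3333 rel hub mm [-72.    0.1] r 72.0 ang 179.9 z 0.3181 F [-0.5 -0.1 -0.4] yaw -164.4
```

View pics/w7.png

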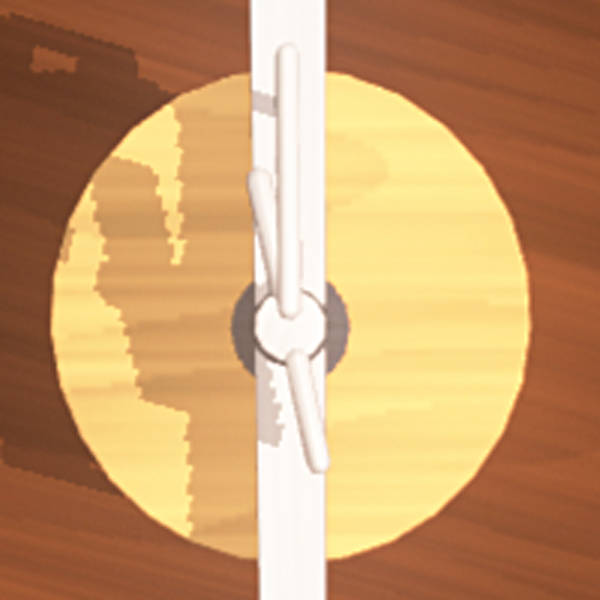

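Wings again at -11°/169°, jar unmoved; ~101° to the stop. Final stroke, slow near the end.

Request:
apply_moves(
  increments=[
    [[0.027, 0.03, 0], 0, 0],
    [[0.0535, 0.03, 0.02], 0, 0],
    [[0.0535, 0.03, 0.05], 0, 0],
    [[0.0535, 0.03, 0.08], 0, 0],
    [[0.0535, 0.03, 0.11], 0, 0],
    [[0.0535, 0.03, 0.138], 0, 0],
    [[0.0535, 0.03, 0.138], 0, 0],
    [[0.051, 0.0275, 0.138], 0, 0],
    [[0.0485, 0.0255, 0.138], 0, 0],
    [[0.046, 0.023, 0.138], 0, 0],
    [[0.044, 0.0205, 0.138], 0, 0],
    [[0.042, 0.0175, 0.138], 0, 0],
    [[0.0405, 0.0145, 0.138], 0, 0],
    [[0.039, 0.0115, 0.138], 0, 0],
    [[0.038, 0.008, 0.138], 0, 0],
    [[0.0375, 0.0045, 0.138], 0, 0],
    [[0.037, 0.0015, 0.138], 0, 0],
    [[0.0375, -0.002, 0.138], 0, 0],
    [[0.038, -0.0055, 0.138], 0, 0],
    [[0.039, -0.0105, 0.138], 0, 0],
  ],
)

```text
t: 19.05
tcp_pos: [0.5203, -0.0648, 0.1806]
tool_rot: [[-0.963, -0.268, 0.0], [-0.268, 0.963, 0.0], [-0.0, 0.0, -1.0]]
force: [-0.4, 2.1, 0.1]
gripper_width: 0.0002
```

Run:
```python
from h import *
d=polar(); arc(198,232,10,d)
```

```text
t 19.05 rel hub mm [-32.1 -10.7] r 33.9 ang -161.5 z 0.1806 F [-0.4  2.1  0.1] yaw -164.5
[[[-0.0005, -0.002, 0], 0, 0], [[0.0003, -0.0039, 0], 0, 0], [[0.0013, -0.0058, 0], 0, 0], [[0.0023, -0.0076, 0], 0, 0], [[0.0034, -0.0093, 0], 0, 0], [[0.0047, -0.011, 0], 0, 0], [[0.006, -0.0126, 0], 0, 0], [[0.0074, -0.0141, 0], 0, 0], [[0.009, -0.0155, 0], 0, 0], [[0.0106, -0.0168, 0], 0, 0]]
```

Request:
apply_moves(
  increments=[
    [[-0.0005, -0.002, 0], 0, 0],
    [[0.0005, -0.004, 0], 0, 0],
    [[0.0015, -0.006, 0], 0, 0],
    [[0.0025, -0.0075, 0], 0, 0],
    [[0.0035, -0.0095, 0], 0, 0],
    [[0.0045, -0.011, 0], 0, 0],
    [[0.006, -0.0125, 0], 0, 0],
    [[0.0075, -0.014, 0], 0, 0],
    [[0.009, -0.0155, 0], 0, 0],
    [[0.0105, -0.017, 0], 0, 0],
    [[0.0105, -0.017, 0], 0, 0],
  ],
)

```text
t: 19.97
tcp_pos: [0.5145, -0.0841, 0.1807]
tool_rot: [[-0.964, -0.268, 0.0], [-0.268, 0.964, -0.0], [-0.0, -0.0, -1.0]]
force: [0.7, 0.5, 0.1]
gripper_width: 0.0006
```

Request:
apply_moves(
  increments=[
    [[0.001, -0.0005, 0], 0, 0],
    [[0.002, -0.001, 0], 0, 0],
    [[0.003, -0.0015, 0], 0, 0],
    [[0.003, -0.0015, 0], 0, 0],
  ],
)

```text
t: 20.3
tcp_pos: [0.5121, -0.0861, 0.1806]
tool_rot: [[-0.964, -0.268, 0.0], [-0.268, 0.964, 0.0], [-0.0, 0.0, -1.0]]
force: [0.3, 1.0, -0.0]
gripper_width: 0.0005
```

Run:
```python
from h import *
d=polar()
```

```text
t 20.3 rel hub mm [-18.5 -29. ] r 34.4 ang -122.4 z 0.1806 F [ 0.3  1.  -0. ] yaw -164.5
```

Request:
apply_moves(
  increments=[
    [[0.001, -0.0005, 0], 0, 0],
    [[0.0015, -0.001, 0], 0, 0],
    [[0.0025, -0.0015, 0], 0, 0],
    [[0.0025, -0.0015, 0], 0, 0],
  ],
)

```text
t: 20.63
tcp_pos: [0.5105, -0.088, 0.1807]
tool_rot: [[-0.964, -0.267, 0.001], [-0.267, 0.964, 0.001], [-0.001, 0.0, -1.0]]
force: [3.7, 3.0, -0.1]
gripper_width: 0.0006
```

Request:
apply_moves(
  increments=[
    [[0.0005, -0.0005, 0], 0, 0],
    [[0.001, -0.0005, 0], 0, 0],
    [[0.0015, -0.001, 0], 0, 0],
    [[0.0015, -0.001, 0], 0, 0],
  ],
)

```text
t: 20.97
tcp_pos: [0.51, -0.089, 0.1808]
tool_rot: [[-0.964, -0.267, 0.003], [-0.267, 0.964, 0.001], [-0.003, 0.0, -1.0]]
force: [7.7, 7.2, -2.2]
gripper_width: 0.0004
```

Run:
```python
from h import *
d=polar()
```

```text
t 20.9667 rel hub mm [-15.8 -31.3] r 35.0 ang -116.7 z 0.1808 F [ 7.7  7.2 -2.2] yaw -164.5
```

Force rose from 1–2 N to ~10 N at the expected angle: that is the stop. Back off, lift, and look.

Request:
apply_moves(
  increments=[
    [[-0.004, 0.002, 0], 0, 0],
    [[-0.008, 0.003, 0], 0, 0],
    [[-0.009, 0.003, -0.01], 0, 0],
    [[-0.009, 0.003, -0.045], 0, 0],
    [[-0.009, 0.003, -0.08], 0, 0],
    [[-0.025, 0.015, -0.11], 0, 0],
    [[-0.055, 0.031, -0.137], 0, 0],
    [[-0.055, 0.031, -0.137], 0, 0],
    [[-0.055, 0.031, -0.137], 0, 0],
  ],
)

```text
t: 21.72
tcp_pos: [0.5544, -0.0442, 0.3185]
tool_rot: [[-0.963, -0.269, 0.002], [-0.269, 0.963, -0.001], [-0.002, -0.001, -1.0]]
force: [0.8, 0.1, -0.5]
gripper_width: 0.0003
```

Run:
```python
from h import *
d=polar(); snap('wrist','w8',(220,0,420,200),3)
```

```text
t 21.7167 rel hub mm [-70.4  -0.1] r 70.4 ang -179.9 z 0.3185 F [ 0.8  0.1 -0.5] yaw -164.4
```

View pics/w8.png

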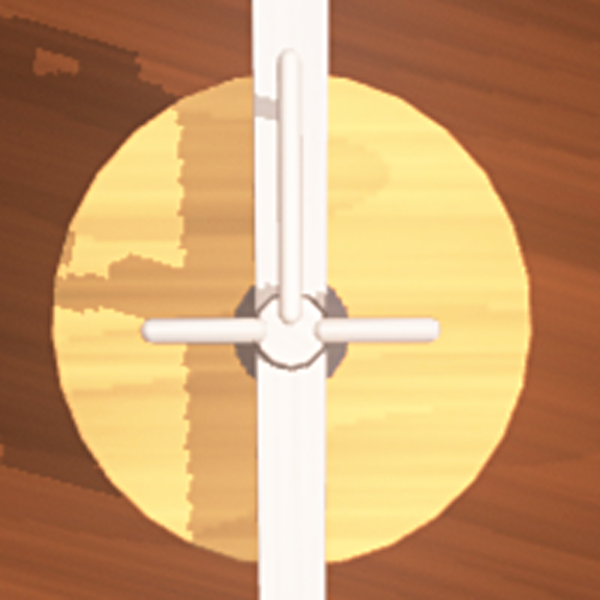

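Wings lie exactly square across the bar (tips (145,330), (438,330)), jar unmoved, hand clear. Quick bystander check by image difference, then hand in.

Run:
```python
from h import *
snap('top','t9')
a,b=load('t1')[2],load('t9')[2]
for n,(x0,y0,x1,y1) in dict(stack=(205,105,250,150),funnel=(200,190,240,228),tamper=(405,190,440,215)).items():
    print(n,np.abs(a[y0:y1,x0:x1].astype(int)-b[y0:y1,x0:x1]).mean().round(2))
K,T,im=load('w8'); l,r=ray('w8',220+52/3,110,.117),ray('w8',220+529/3,110,.117); print('lid centre',(l+r)/2)
p=ctrl.sense();print(p['t'],p['tcp_pos']); print(ctrl.hand_in())
```

```text
stack 2.39
funnel 2.45
tamper 10.6
lid centre [ 0.48629963 -0.06371895  0.117     ]
21.8167 [ 0.55287894 -0.04507608  0.31648915]
the job is handed in; nothing more can be done
None
```

The wing screw is home, and the job was handed in at about 21.8 s of the 56 s allowed. I wound it clockwise with closed fingertips, in four pushing strokes on alternate wings (about 1.9 turns), lifting over the keeper between strokes.

- **Screw:** the push force rose from about 1–2 N to about 10.5 N at the expected stop angle. The last wrist picture shows the wings square across the bar.
- **Jar:** its lid centre measures within 1 mm of where it began, and the jar looks upright and unturned.
- **Hand:** it was clear above the jar, with the fingertips about 10 cm above the keeper and bar.
- **Bystanders:** the stack and funnel crops in the top camera are nearly unchanged (difference about 2.4 grey levels). The tamper crop differs more, at 10.6. That may be the arm or its shadow falling on the crop. I did not look into it further, but the hand never came near the tamper.

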